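# Set the length stop in its notches and butt the tube against it

### The job

Set up the cut-to-length jig: push the yellow stop along its rails towards the tube until it drops into its locating notches, then push the tube endways along its trough until it butts squarely against the stop. Push both gently with the fingertips: do not grip them, do not lift them off the jig, and leave the tape measure, marker, file and ferrule beside the jig where they lie. When the tube is home, back the fingers clear.

Things in the scene. Friction and masses are not known exactly. Their poses are not given: they have to be found in the camera images.
- jig: cut-to-length jig, fixed to the bench: grey base plate 128 x 440 x 10 mm. Origin on the bench top; z up, y along the tube axis from the tube towards the stop (base plate from y -125 to +315 mm), x across. Two rails from y +108 to +310 mm, tops 36 mm above the bench, 30 to 49 mm either side of the centre line
- trough (a point): middle of the V trough (upturned angle iron) that carries the tube, at jig y 0, on the tube's axis 40 mm above the bench. The trough runs 108 mm either way along jig y; its tips are 43 mm above the bench, 28 mm either side. At jig y -60 mm stand four saw-guide cheeks, 66 mm high, 24 to 40 mm either side of the centre line
- notches (a point): point on the centre line between the rails, at rail-top height (36 mm), midway between the notches: the stop's origin comes here when it has dropped in (2.5 mm of play each way). Each rail has two notches 17 mm long and 6 mm deep, 45 mm either side of this point along jig y. It lies at jig y +180 mm
- stop: sliding length stop, 0.6 to 0.8 kg, held by lips under the rail heads, axes as the jig's. Origin: centre of the underside of its aluminium plate, 96 (x) x 120 (y) x 8 mm. Four lugs under it, 6 mm high, ride on the rails: origin 42 mm above the bench, 36 mm once dropped. Starts 33 to 62 mm from home on the jig's +y side; slides to jig -y with 1 to 4 N. Pushed fast it skips the notches
- stop_back (a point): on the stop: centre of the back of its yellow upright plate (the side away from the tube), 20 mm above the stop's origin; a place to push. The upright is 84 mm wide and 10 mm thick, its top 34 mm above the stop's origin; its front, the stop face for the tube, is 60 mm to jig -y of the stop's origin. Behind it the plate is flat, its top 8 mm above the origin
- tube_stop_end (a point): centre of the tube's end face nearer to the stop. Stainless tube, 34 mm diameter, 260 mm long, 0.24 to 0.4 kg, lying in the V trough along jig y, axis 40 mm above the bench. At the start this end is 30 to 60 mm short of where the stop face will be when the stop is in its notches (jig y +120 mm). Slides towards jig +y with 1 to 5 N
- tube_push_end (a point): centre of the tube's other end face, 260 mm from the first; it overhangs the trough, and here it is pushed. It starts at jig y -170 to -200 mm and ends near -140 mm: beyond the base plate, with only the bench below
- tape_measure_2: yellow and black tape measure, 72 x 79 x 36 mm, loose in front of the jig (robot side), by the rails; origin at the centre of its underside; stays where it is
- marker: yellow paint marker, 136 mm long, 15 mm thick, lying along its own y, loose in front of the jig; origin at the centre of its underside; stays where it is
- flat_file: file with a wooden handle, 295 mm long, 26 mm thick, lying along its own y, loose behind the jig; origin at the centre of its underside; stays where it is
- ferrule: small stainless ferrule standing on its flange, 44 mm in diameter, 55 mm high, loose in front of the jig; origin at the centre of its underside; stays where it is
- tube: the same tube: origin on its surface at mid length, on the underside as it lies at the start (it turns with the tube if that rolls in the trough); its y runs along the tube
Mind the look-alikes: they are no part of the job. Leave any green look-alike of the stop alone.

How it is judged:
On the way, in this order (a step that is already met when the one before it is completed fails the run):
1. the stop has dropped into its notches (z of stop in the frame of jig between 0.032 and 0.0385 m and y of stop in the frame of jig between 0.174 and 0.186 m and angle between stop's own z axis and vertical below 0.03 rad), for 0.2 s.
2. the tube butts against the seated stop (all of step 1 and y of tube_stop_end in the frame of stop between -0.0635 and -0.0565 m and z of tube_stop_end in the frame of jig between 0.034 and 0.046 m and z of tube_push_end in the frame of jig between 0.034 and 0.046 m and x of tube_stop_end in the frame of jig between -0.006 and 0.006 m), for 0.1 s.
At the end, for the whole second after the job is handed in: The stop lies level in its notches (plate underside within 2.5 mm of rail height, within 6 mm of its home place along the rails), the tube lies in the trough with its end against the stop face (within 3.5 mm), and both are at rest and released (all of step 2 and linear speed of each of stop, tube below 0.01 m/s); the robot touches nothing.
It fails at once if the stop is lifted or levered off its rails (z of stop in the frame of jig above 0.052 m or angle between stop's own z axis and vertical above 0.26 rad).
It fails at once if the tube is lifted out of its trough (z of any of tube_stop_end, tube_push_end in the frame of jig above 0.06 m).
It fails at once if the tube or the yellow upright is taken between the fingers ((y of the grasp point in the frame of tube between -0.128 and 0.128 m and x of the grasp point in the frame of jig between -0.017 and 0.017 m and z of the grasp point in the frame of jig between 0.02 and 0.064 m) or (y of the grasp point in the frame of stop between -0.0585 and -0.0515 m and x of the grasp point in the frame of stop between -0.042 and 0.042 m and z of the grasp point in the frame of stop between 0 and 0.042 m)).
It fails at once if the fingers press on the stop or the tube with over 60 N (contact force between the fingers and stop above 60 N or contact force between the fingers and tube above 60 N).
It fails at once if the tape measure, marker, file or ferrule is moved by more than 20 mm (distance of any of tape_measure_2, marker, flat_file, ferrule from where it was at the start of the episode above 0.02 m).
It also fails if it takes over 48 s, if anything falls off the work surface, if the arm or the gripper's body presses on something with over 40 N, if the wrist force passes 120 N, or if a joint passes its speed limit or range.

### The arm

A 6-joint arm with a two-finger parallel gripper is mounted at the origin on a cart in front of the work surface, level with it; the furniture and walls round the work are solid. World frame = base frame: x ahead of the robot, y to its left, z up, the work surface at z = 0. Lengths are in m, angles in rad, forces in N, time in s.
With the tool pointing down it reaches from about 0.35 to 0.85 m from the base axis. Payload 8.1 kg.
Tool frame: the origin (TCP) lies midway between the tips of the shut fingers; the grasp point (between the pads) lies 19 mm behind it; z points along the fingers, y is the direction in which the jaws open and shut (so a half turn about z gives the same grasp; the last joint's range is limited). The gripper opens to 85 mm and grips with 20 to 120 N. Pads are 22 mm wide; open, the fingers measure 114 mm over their backs; the gripper's body (76 mm by 85 mm) begins 54 mm behind the grasp point. The pads swing forward as they close: fully open they stand 13 mm farther back than shut.
Start: joints at [-1.298, 0.13, 1.488, -0, 1.523, -0.085], TCP at [0.21, -0.562, 0.231] pointing down, gripper open.
Joint ranges: [-2.96, 2.96], [-0.89, 2.26], [0.02, 2.5], [-1.34, 4.48], [0, 2.73], [-2.66, 2.66]. Speed limits (rad/s): [2.39, 2.39, 2.79, 3.14, 3.14, 3.14].

### API

Orientations are given as [roll, pitch, yaw] about the fixed x, y, z axes, in that order (R = Rz(yaw) Ry(pitch) Rx(roll)).
In Python, from plant import bot, optics gives the robot as it stands.
- The arm moves only by the tool drive_tool, never from a script. Its argument "motion" is one flat list of numbers, 5 for each row, row after row: the opening, from -1 (shut) to 1 (fully open), then the shift along the world's x, y, z in mm, then the turn about the world's z in rad. A call has 1 to 12 rows; each row shifts and turns the commanded pose from where the row before left it; what a row does not reach is not made up. A row lasts 1/8 s, in which the tool goes at most 62.5 mm and 10.7 degrees, less where a joint would pass 70% of its speed; a pose out of reach is approached as far as the arm can. A call with a gripper value outside its range is refused whole. The fingers move at their own pace and stop on an object; the grip force is fixed at half the most. Time passes only in rows, so rows that do not move let the fingers close. It gives the time, the measured TCP pose, the force and the opening at its end, in the units of the state.
- bot.observe(): the state, without advancing time (a new reading comes with each control period).
- optics.grab_frame(name): name is "scene" or "side" or "wrist"; returns (picture, depth): 480x640x3 uint8, red, green, blue; 480x640 float32, m along the optical axis (not along the pixel's ray), 0 where there is no reading.
- optics.get_calibration(name): a dict with "camera_matrix" (3x3 intrinsics, pixels), "rvec" (rotation vector, rad) and "tvec" (3), from world to camera coordinates, as OpenCV has them; the wrist camera has in their place "tool_from_camera" (4x4, takes a point from camera to tool coordinates, whose origin is the TCP and whose axes are the flange's). Camera axes: x right, y down, z forward; pixel columns grow to the right and rows downward; lengths in m; the calibration is good to about 2 mm. A picture is of the moment at which its call begins: read the wrist's pose just before it. get_calibration takes no time and is no camera call.
- bot.finish_job(): hands the job in, once; it reports no verdict.
Trained networks look in the newest picture that a camera, given by its name, has taken for a name from the list of things; names that differ only in an ending like _2 or _b are one class to them, and where a whole thing is asked for, a point or a joint stands for the part that bears it (a point fixed in the world has none). Each returns a list of dicts, best first, with "score" (0 to 1); they miss things now and then, are a little off and sometimes report something else, mostly with a low value. They report only what shows in the picture. A call takes as long as a camera call. They do not tell look-alikes from the thing itself.
- optics.boxes_of(label, camera): "bbox" ([left, top, right, bottom] in pixels, round what is visible of it).
- optics.tip_of(label, camera): "point" ([column, row] in pixels: a listed point, or the origin of a listed thing).
The state is a dict: "time_s": time; "joint_positions": joint angles; "qvel": joint speeds; "joint_efforts": joint torques, N m; "ee_pos": TCP position; "tcp_rot": TCP orientation; "ft_force": force on the tool from outside, world axes, zero at the start; "ft_torque": the same for the moment, N m; "finger_gap": finger opening in m.
Only numpy, scipy, OpenCV 4.12 (cv2) and the standard library are available. Lean on these libraries where they do the work, as an engineer would, in place of code of your own. Each camera call takes 0.05 s, during which the arm holds its last target.

## Working session

There is one attempt and no reset: what is moved stays moved. The work goes in short steps, Python scripts to look and compute and a tool call to move; the robot and the scene stay as the last step left them, time stands still between calls to the robot, and variables do not carry over. Pictures are saved under pics/ and viewed, and the job is handed in when it is done.

Besides the shell and the picture viewer there is one more tool, called after "Call:" in YAML: its name, and indented under it one key for each argument. drive_tool: Moves the arm, as the interface text tells. Its arguments: {"type":"object","properties":{"motion":{"type":"array","items":{"type":"number"}}},"required":["motion"]}

```bash
mkdir -p pics; ls
cat > h.py <<'E'
from plant import bot, optics
import numpy as np, cv2
def cal(n):
    c=optics.get_calibration(n); K=np.array(c["camera_matrix"])
    if "rvec" in c:
        R=cv2.Rodrigues(np.array(c["rvec"],float))[0]; t=np.array(c["tvec"],float).ravel()
        return K,R,t
def ray(n,px,z):
    K,R,t=cal(n); d=R.T@np.linalg.inv(K)@np.array([px[0],px[1],1.]); o=-R.T@t
    return o+d*(z-o[2])/d[2]
def dp(n,px,depth):
    K,R,t=cal(n); u,v=int(round(px[0])),int(round(px[1])); d=depth[v,u]
    return R.T@(np.linalg.inv(K)@np.array([px[0],px[1],1.])*d-t)
def proj(n,P):
    K,R,t=cal(n); p=K@(R@np.array(P,float)+t); return p[:2]/p[2]
E
python3 - <<'E'
from h import *
np.set_printoptions(precision=4,suppress=True)
print(bot.observe())
for n in ("scene","side"):
    im,d=optics.grab_frame(n); cv2.imwrite(f"pics/{n}0.png",im[:,:,::-1]); np.save(f"{n}0.npy",d)
    K,R,t=cal(n);print(n,-R.T@t,R[2])
    for l in ["stop","stop_back","notches","trough","tube_stop_end","tube_push_end","jig"]:
        for r in optics.tip_of(l,n)[:3]: print(l,r, dp(n,np.clip(r["point"],0,479 if 0 else 639),d) if r["point"][1]<479 else '')
E
```

```text
pics
{'time_s': 0.0, 'joint_positions': array([-1.2984,  0.1311,  1.4893, -0.    ,  1.523 , -0.0854]), 'qvel': array([-0.0016, -0.0003,  0.0002, -0.002 , -0.0009, -0.0022]), 'joint_efforts': array([ -0.0024, -56.9394, -50.056 ,  -0.0002,   0.0146,  -0.    ]), 'ee_pos': array([ 0.21  , -0.5614,  0.2303]), 'tcp_rot': array([-3.1398, -0.0001,  0.3578]), 'ft_force': array([-0.2307,  0.3832,  0.2778]), 'ft_torque': array([-0.0085,  0.0238,  0.0145]), 'finger_gap': 0.08535726076715422}
scene [0.1188 0.8003 0.5612] [ 0.4089 -0.7729 -0.4851]
stop {'point': [277.3, 284.2], 'score': 0.97} [0.538  0.1578 0.0497]
stop {'point': [406.6, 231.9], 'score': 0.73} [ 0.4323 -0.2035  0.0067]
stop {'point': [344.0, 308.7], 'score': 0.67} [0.421  0.1376 0.0257]
stop_back {'point': [196.3, 385.9], 'score': 0.92} [0.5011 0.4165 0.0555]
stop_back {'point': [286.8, 258.4], 'score': 0.59} [0.5554 0.0965 0.0635]
trough {'point': [327.9, 228.3], 'score': 0.93} [ 0.5511 -0.0572  0.0541]
tube_push_end {'point': [361.8, 198.1], 'score': 0.97} [ 0.5517 -0.2276  0.0521]
jig {'point': [329.3, 246.7], 'score': 0.59} [ 0.5485 -0.0596  0.0107]
side [0.0392 1.0457 0.8091] [ 0.3584 -0.7511 -0.5545]
stop {'point': [294.8, 259.6], 'score': 0.87} [0.5461 0.161  0.0497]
stop {'point': [280.4, 342.6], 'score': 0.63} [0.4657 0.3741 0.0268]
stop_back {'point': [249.9, 343.5], 'score': 0.85} [0.4999 0.422  0.0542]
stop_back {'point': [303.7, 240.3], 'score': 0.72} [0.557  0.0965 0.0564]
trough {'point': [334.2, 208.0], 'score': 0.76} [ 0.5543 -0.0629  0.052 ]
trough {'point': [345.4, 204.8], 'score': 0.42} [ 0.5418 -0.1029  0.0418]
tube_stop_end {'point': [331.4, 207.5], 'score': 0.61} [ 0.5585 -0.0558  0.0564]
tube_push_end {'point': [363.4, 178.9], 'score': 0.93} [ 0.5464 -0.2338  0.0484]
jig {'point': [336.7, 222.9], 'score': 0.79} [ 0.5278 -0.019   0.0415]
jig {'point': [353.9, 275.9], 'score': 0.36} [0.4163 0.1387 0.0301]
```

View pics/scene0.png

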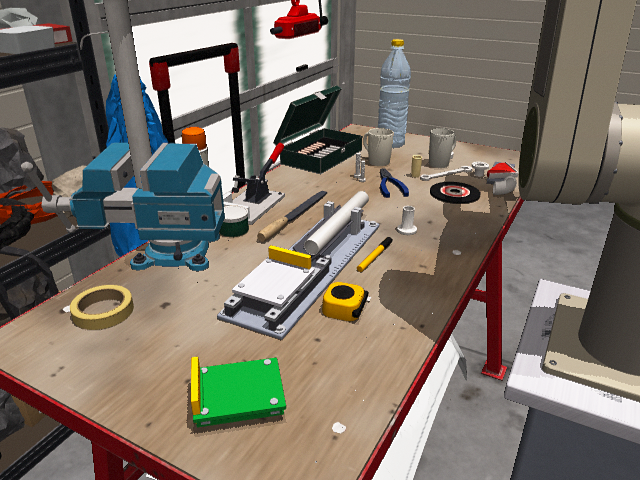

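View pics/side0.png

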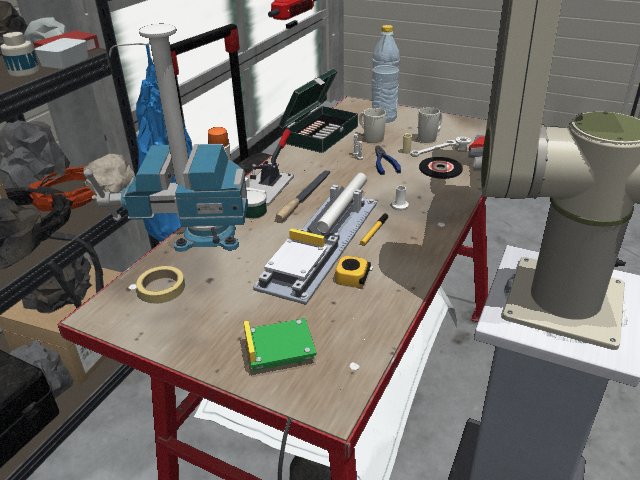

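The stop that belongs to the jig is the aluminium plate with the yellow upright, riding on the rails at scene (280,275). The green-plate copy at (240,390) lies loose on the bench and is not part of the job. Next I'll measure the jig's pose and take an enlarged crop.

Run:
```python
from h import *
np.set_printoptions(precision=4,suppress=True)
out=[]
for n in ("scene","side"):
    im=cv2.imread(f"pics/{n}0.png"); d=np.load(f"{n}0.npy")
    K,R,t=cal(n); v,u=np.mgrid[:480,:640]
    P=(np.stack([(u-K[0,2])/K[0,0],(v-K[1,2])/K[1,1],np.ones_like(u)],-1)*d[...,None]-t)@R
    np.save(f"{n}P.npy",P)
    ok=d>0
    reg=ok&(P[...,0]>.4)&(P[...,0]<.7)&(P[...,1]>-.35)&(P[...,1]<.34)
    b=P[ok&(np.abs(P[...,0]-.55)<.2)&(P[...,1]>-.3)&(P[...,1]<.3)&(np.abs(P[...,2])<.006)]
    print(n,'bench z',np.median(b[:,2]))
    # base plate
    m=(reg&(np.abs(P[...,2]-.010)<.004)).astype(np.uint8)
    m=cv2.morphologyEx(m,cv2.MORPH_OPEN,np.ones((3,3)))
    nc,lab,st,ce=cv2.connectedComponentsWithStats(m)
    for i in np.argsort(-st[1:,4])[:4]+1: print(st[i])
    # tube: top, z>.05, grey
    tm=reg&(P[...,2]>.046)&(P[...,2]<.062)&(P[...,1]<.06)
    q=P[tm]; q=q[np.abs(q[:,0]-.555)<.03]
    print('tube pts',len(q),q.min(0),q.max(0))
    hsv=cv2.cvtColor(im,cv2.COLOR_BGR2HSV)
    ym=reg&(hsv[...,0]>18)&(hsv[...,0]<34)&(hsv[...,1]>150)&(P[...,2]>.05)&(P[...,1]<.2)
    q=P[ym&(P[...,2]>.070)]; print('upright top',len(q),np.percentile(q,[1,50,99],axis=0))
    (c,s,a)=cv2.minAreaRect((q[:,:2]*1000).astype(np.float32));print(c,s,a)
    q=P[reg&(np.abs(P[...,2]-.050)<.003)&(P[...,1]>.1)&(P[...,1]<.3)]
    print('plate',len(q),np.percentile(q,[1,50,99],axis=0),cv2.minAreaRect((q[:,:2]*1000).astype(np.float32)))
    cv2.imwrite(f"pics/{n}crop.png",cv2.resize(im[170:350,200:420],None,fx=3.3,fy=3.3,interpolation=cv2.INTER_CUBIC))
```

```text
scene bench z -0.0002824907802350751
[ 218  221  161  116 2644]
[287 202  25  19 166]
[398 225  18   8  89]
[357 256  18  14  88]
tube pts 882 [ 0.525  -0.2576  0.046 ] [0.5848 0.0077 0.0615]
upright top 224 [[0.5125 0.0849 0.0701]
 [0.5508 0.0927 0.0749]
 [0.5935 0.0968 0.0775]]
(553.3257446289062, 91.53644561767578) (82.89563751220703, 13.233080863952637) 1.928977131843567
plate 1949 [[0.5046 0.101  0.0473]
 [0.5501 0.1569 0.0498]
 [0.5991 0.2053 0.0524]] ((553.0130004882812, 153.23280334472656), (98.86805725097656, 107.63566589355469), 1.3093312978744507)
side bench z -0.00155839917368774
[ 301  201   72  101 1051]
[260 279  36  19 361]
[367 220  16  18  81]
[304 218  10  12  47]
tube pts 663 [ 0.5252 -0.2568  0.046 ] [0.5849 0.0105 0.062 ]
upright top 132 [[0.512  0.0846 0.0702]
 [0.5508 0.0931 0.0734]
 [0.5915 0.0986 0.0773]]
(552.41943359375, 91.94546508789062) (82.1598129272461, 15.078283309936523) 1.4398199319839478
plate 1131 [[0.503  0.1008 0.0471]
 [0.5499 0.1569 0.049 ]
 [0.5978 0.2068 0.0525]] ((550.7330322265625, 154.98751831054688), (109.81428527832031, 99.46893310546875), 89.92707061767578)
```

View pics/scenecrop.png

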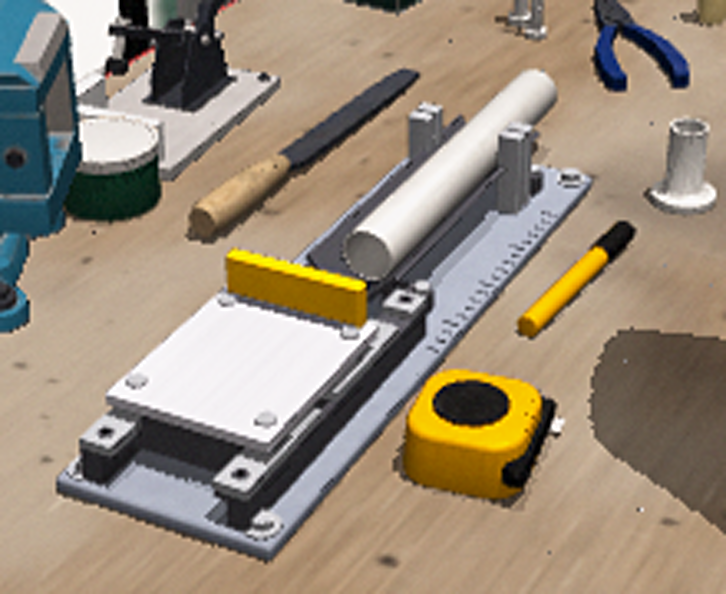

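View pics/sidecrop.png

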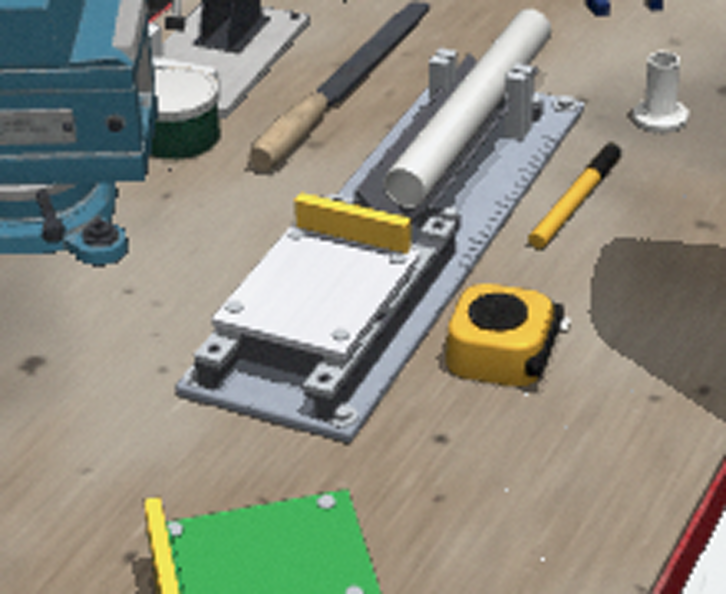

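Run:
```python
from h import *
np.set_printoptions(precision=4,suppress=True)
C={"scene":[(58,487),(272,553),(592,178)],"side":[(178,390),(351,437),(585,101)]}
for n in C:
    w=[ray(n,(a/3.3+200,b/3.3+170),.010)[:2] for a,b in C[n]]
    A,B,D=map(np.array,w); ey=(B-D)/np.linalg.norm(B-D)
    print(n,A,B,D,'len',np.linalg.norm(B-A),np.linalg.norm(B-D),'yaw',np.degrees(np.arctan2(-ey[0],ey[1])))
    ex=np.array([ey[1],-ey[0]]); o=D+ey*.125+ex*.064
    # D is at x -64?, robot side = smaller world x
    print('origin',o)
    P=np.load(f"{n}P.npy")
    q=P[(P[...,2]>.047)&(P[...,2]<.06)&(P[...,1]<0)&(P[...,1]>-.24)&(abs(P[...,0]-.55)<.022)]
    # tube axis fit: cylinder r .017 z .040
    from scipy.optimize import least_squares
    f=lambda p:(np.hypot((q[:,0]-p[0]-p[1]*(q[:,1]+.12))*np.cos(p[1]),q[:,2]-p[2])-.017)
    s=least_squares(f,[.55,0,.04],loss='soft_l1',f_scale=.001); print('tube axis x@-.12, slope, z',s.x,len(q))
    q=q[abs(f(s.x))<.004]; print('tube y',np.percentile(q[:,1],[0,1,99,100]))
    print('x at y=.15', s.x[0]+s.x[1]*.27)
    for l in ["tape_measure_2","marker","ferrule","flat_file"]:
        pass
```

```text
scene [0.6059 0.2403] [0.4831 0.2337] [ 0.4968 -0.2046] len 0.12295963331558067 0.4384799127378675 yaw 1.793604210754915
origin [ 0.5569 -0.0777]
tube axis x@-.12, slope, z [ 0.56   -0.025   0.0397] 746
tube y [-0.2399 -0.2359 -0.002  -0.0001]
x at y=.15 0.5532487815597437
side [0.6053 0.2404] [0.4818 0.2361] [ 0.4938 -0.2034] len 0.1236207552741196 0.43969975156547036 yaw 1.5705942763784961
origin [ 0.5544 -0.0767]
tube axis x@-.12, slope, z [ 0.5578 -0.0278  0.0377] 540
tube y [-0.2393 -0.2381 -0.002  -0.0002]
x at y=.15 0.5503060071981072
```

Run:
```python
from h import *
np.set_printoptions(precision=3,suppress=True)
for n in("scene","side"):
    P=np.load(f"{n}P.npy"); 
    for x0 in np.arange(.3,.9,.1):
        q=P[(P[...,0]>x0)&(P[...,0]<x0+.1)&(P[...,1]>-.45)&(P[...,1]<.35)&(P[...,2]>.07)&(P[...,2]<.6)]
        if len(q)>5: print(n,round(x0,1),len(q),q.min(0),q.max(0))
```

```text
scene 0.5 225 [0.512 0.084 0.07 ] [0.595 0.098 0.078]
scene 0.7 4438 [ 0.719 -0.097  0.07 ] [0.8   0.159 0.21 ]
scene 0.8 9128 [ 0.8   -0.449  0.07 ] [0.9   0.209 0.478]
scene 0.9 2237 [ 0.9   -0.439  0.071] [1.    0.213 0.21 ]
side 0.5 136 [0.511 0.083 0.07 ] [0.593 0.1   0.077]
side 0.7 2846 [ 0.715 -0.126  0.07 ] [0.8   0.162 0.211]
side 0.8 6693 [ 0.8   -0.448  0.07 ] [0.9   0.213 0.501]
side 0.9 1604 [ 0.9   -0.441  0.07 ] [1.    0.241 0.211]
```

Call:
drive_tool:
  motion: [-1,40,50,0,0.18,-1,40,50,0,0.18,-1,40,50,0,0.18,-1,40,50,0,0.18,-1,30,50,0,0.18,-1,30,50,0,0.18,-1,20,55,0,0.16,-1,20,55,0,0,-1,20,55,0,0,-1,20,55,0,0,-1,20,55,0,0,-1,15,55,0,0]

```text
time_s: 2.3
ee_pos: [0.5419, 0.0651, 0.2316]
tcp_rot: [3.141, 0.0, 1.598]
ft_force: [1.2, -0.1, 0.2]
finger_gap: 0.0001
```

Call:
drive_tool:
  motion: [-1,4,36,-30,0,-1,4,36,-30,0,-1,0,0,-35,0,-1,0,0,-35,0,-1,0,0,0,0]

```text
time_s: 2.92
ee_pos: [0.5466, 0.135, 0.098]
tcp_rot: [-3.135, 0.001, 1.598]
ft_force: [-0.5, 0.5, 0.3]
finger_gap: 0.0002
```

Run:
```python
from h import *
im,d=optics.grab_frame("scene"); cv2.imwrite("pics/s1.png",cv2.resize(im[170:350,200:420],None,fx=3.3,fy=3.3)[:,:,::-1])
im,d=optics.grab_frame("wrist"); cv2.imwrite("pics/w1.png",im[:,:,::-1])
print(bot.observe()["ee_pos"])
```

```text
[0.54964516 0.13518347 0.10219726]
```

View pics/s1.png

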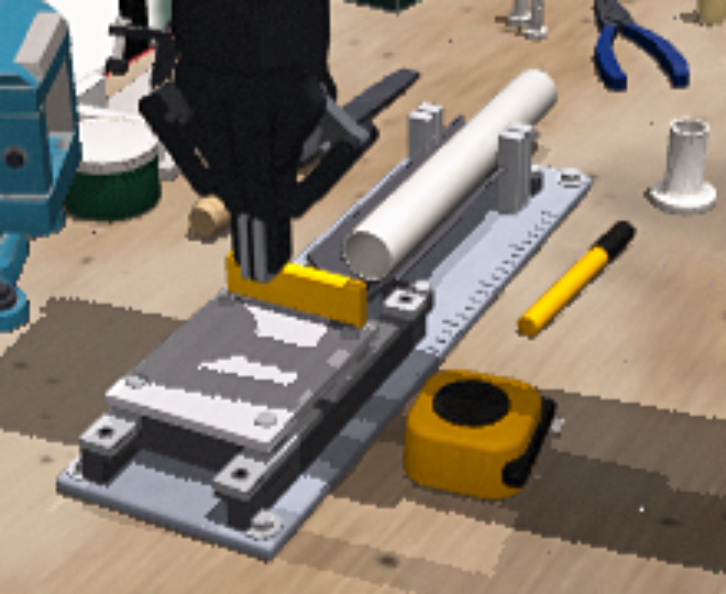

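View pics/w1.png

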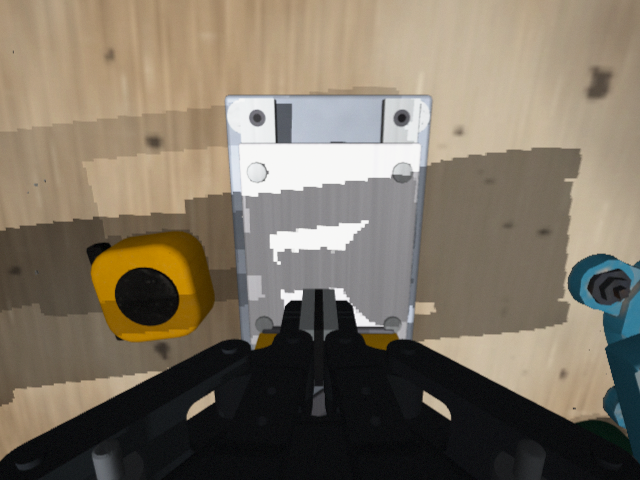

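Scene crop: the fingers stand over the plate behind the yellow upright. Wrist view: the plate is centred at column 330 and the fingers at about 319, so the tool is roughly 5 mm off centre. I'll shift +3 mm in x, then descend and advance in small steps.

Call:
drive_tool:
  motion: [-1,3,0,-20,0,-1,0,0,-16,0,-1,0,0,-7,0,-1,0,0,0,0,-1,0,-6,0,0,-1,0,-6,0,0,-1,0,-4,0,0,-1,0,-4,0,0]

```text
time_s: 4.03
ee_pos: [0.5525, 0.1148, 0.0585]
tcp_rot: [3.141, -0.0, 1.597]
ft_force: [-0.1, 0.2, -0.3]
finger_gap: 0.0002
```

Call:
drive_tool:
  motion: [-1,0,-2,-0.5,0,-1,0,-2,-0.5,0,-1,0,-2,-0.5,0,-1,0,-2,0,0,-1,0,-2,0,0,-1,1,-2,0,0]

```text
time_s: 4.78
ee_pos: [0.5532, 0.1035, 0.0568]
tcp_rot: [-3.141, -0.001, 1.598]
ft_force: [-0.5, 2.9, 0.2]
finger_gap: 0.0002
```

Call:
drive_tool:
  motion: [-1,0,-2,0,0,-1,0,-2,0,0,-1,0,-2,0,0,-1,0,-2,0,0,-1,0,-2,0,0,-1,0,-2,0,0]

```text
time_s: 5.52
ee_pos: [0.5533, 0.0911, 0.0568]
tcp_rot: [-3.142, 0.0, 1.598]
ft_force: [-0.7, 1.5, -0.4]
finger_gap: 0.0
```

Call:
drive_tool:
  motion: [-1,0,-2,0,0,-1,0,-2,0,0,-1,0.5,-2,0,0,-1,0,-2,0,0,-1,0,-2,0,0,-1,0,-2,0,0,-1,0,-2,0,0]

```text
time_s: 6.4
ee_pos: [0.5538, 0.0771, 0.0568]
tcp_rot: [-3.142, 0.0, 1.598]
ft_force: [0.3, 1.8, -1.3]
finger_gap: 0.0003
```

Call:
drive_tool:
  motion: [-1,0,-1,0,0,-1,0,-1,0,0,-1,0,-1,0,0,-1,0,-1,0,0]

```text
time_s: 6.9
ee_pos: [0.5538, 0.0732, 0.0568]
tcp_rot: [-3.142, 0.0, 1.598]
ft_force: [0.5, 2.2, -0.4]
finger_gap: -0.0002
```

Call:
drive_tool:
  motion: [-1,0,-1,0,0,-1,0,-1,0,0,-1,0,-1,0,0]

```text
time_s: 7.28
ee_pos: [0.5538, 0.0701, 0.0568]
tcp_rot: [-3.142, 0.0, 1.598]
ft_force: [-0.0, 2.3, -1.7]
finger_gap: -0.0002
```

Call:
drive_tool:
  motion: [-1,0,-1,0,0,-1,0,-1,0,0]

```text
time_s: 7.52
ee_pos: [0.5538, 0.0681, 0.0568]
tcp_rot: [-3.142, 0.0, 1.598]
ft_force: [-0.3, 2.5, -0.8]
finger_gap: -0.0002
```

Call:
drive_tool:
  motion: [-1,0,-1,0,0,-1,0,-1,0,0]

```text
time_s: 7.78
ee_pos: [0.5538, 0.0661, 0.0568]
tcp_rot: [-3.142, -0.0, 1.598]
ft_force: [0.4, 2.4, -0.8]
finger_gap: -0.0002
```

Call:
drive_tool:
  motion: [-1,0,-1,0,0,-1,0,-1,0,0]

```text
time_s: 8.02
ee_pos: [0.5538, 0.0642, 0.0568]
tcp_rot: [3.142, -0.0, 1.598]
ft_force: [0.8, 1.8, -1.3]
finger_gap: 0.0001
```

Call:
drive_tool:
  motion: [-1,0,-1,0,0,-1,0,-1,0,0]

```text
time_s: 8.28
ee_pos: [0.5538, 0.0622, 0.0568]
tcp_rot: [3.142, -0.0, 1.598]
ft_force: [-0.0, 1.7, -2.3]
finger_gap: 0.0
```

Run:
```python
from h import *
im,d=optics.grab_frame("scene"); np.save("s2.npy",d)
cv2.imwrite("pics/s2f.png",im[:,:,::-1]);cv2.imwrite("pics/s2.png",cv2.resize(im[170:350,200:420],None,fx=3.3,fy=3.3)[:,:,::-1])
K,R,t=cal("scene"); v,u=np.mgrid[:480,:640]
P=(np.stack([(u-K[0,2])/K[0,0],(v-K[1,2])/K[1,1],np.ones_like(u)],-1)*d[...,None]-t)@R
m=(abs(P[...,0]-.55)<.03)&(P[...,1]>.1)&(P[...,1]<.15)&(P[...,2]>.03)&(P[...,2]<.06)
print('plate z',np.median(P[m][:,2]))
o=bot.observe();print(o["ee_pos"],o["ft_force"])
```

```text
plate z 0.04983049044553509
[0.55379768 0.06204018 0.05677973] [ 0.8046644   2.30114733 -1.32351766]
```

View pics/s2.png

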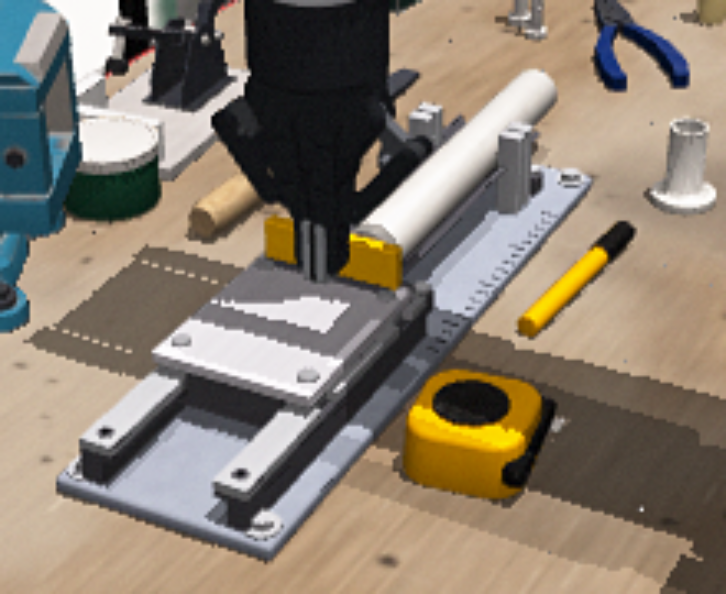

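Call:
drive_tool:
  motion: [-1,0,-0.7,0,0,-1,0,-0.7,0,0]

```text
time_s: 8.57
ee_pos: [0.5539, 0.0606, 0.0569]
tcp_rot: [3.141, 0.0, 1.598]
ft_force: [1.1, 1.6, -1.2]
finger_gap: 0.0002
```

Run:
```python
from h import *
np.set_printoptions(precision=4,suppress=True)
d=np.load("s2.npy");K,R,t=cal("scene"); v,u=np.mgrid[:480,:640]
P=(np.stack([(u-K[0,2])/K[0,0],(v-K[1,2])/K[1,1],np.ones_like(u)],-1)*d[...,None]-t)@R
j=np.array([[1,.028],[-.028,1]])
o=np.array([.5565,-.077]); 
Q=(P[...,:2]-o)@j.T   # jig-ish x,y  (x'=x+.028y)
m=(abs(P[...,2]-.05)<.003)&(abs(Q[...,0])<.06)&(Q[...,1]>.12)
for a in(-.03,-.01,.01,.03):
    q=Q[m&(abs(Q[...,0]-a)<.008)]; print('plate rear',a,q[:,1].max())
m=(abs(P[...,2]-.036)<.002)&(abs(abs(Q[...,0])-.04)<.012)&(Q[...,1]>.2)
print('rail y',Q[m][:,1].max(),Q[m][:,0].min(),Q[m][:,0].max())
# corners by hand
for nm,p,z in(("plate rear",(155,350),.05),("plate rear",(317,392),.05),("rail end far",(84,452),.036),("rail end near",(222,492),.036),("rail end near r",(247,498),.036)):
    w=ray("scene",(p[0]/3.3+200,p[1]/3.3+170),z)[:2]; print(nm,j@(w-o))
```

```text
plate rear -0.03 0.47081711565683854
plate rear -0.01 0.4596575491933675
plate rear 0.01 0.24082857331772253
plate rear 0.03 0.23926299031638756
rail y 0.5184037805014616 -0.05182480733889962 0.0519103309092504
plate rear [0.048  0.2373]
plate rear [-0.0474  0.2336]
rail end far [0.0412 0.3138]
rail end near [-0.037  0.311]
rail end near r [-0.0501  0.3097]
```

Run:
```python
from h import *
for n in("scene","side"):
    im,d=optics.grab_frame(n); np.save(n+"3.npy",d); cv2.imwrite(f"pics/{n}3.png",im[:,:,::-1])
    a=im[215:345,210:350] if n=="scene" else im[215:305,250:350]
    cv2.imwrite(f"pics/{n}3c.png",cv2.resize(a,None,fx=5.5,fy=5.5,interpolation=cv2.INTER_CUBIC)[:,:,::-1] if n=="side" else cv2.resize(a,None,fx=4.5,fy=4.5,interpolation=cv2.INTER_CUBIC)[:,:,::-1])
print(bot.observe()["ft_force"])
```

```text
[-0.02883     1.25578373 -0.28542869]
```

View pics/scene3c.png

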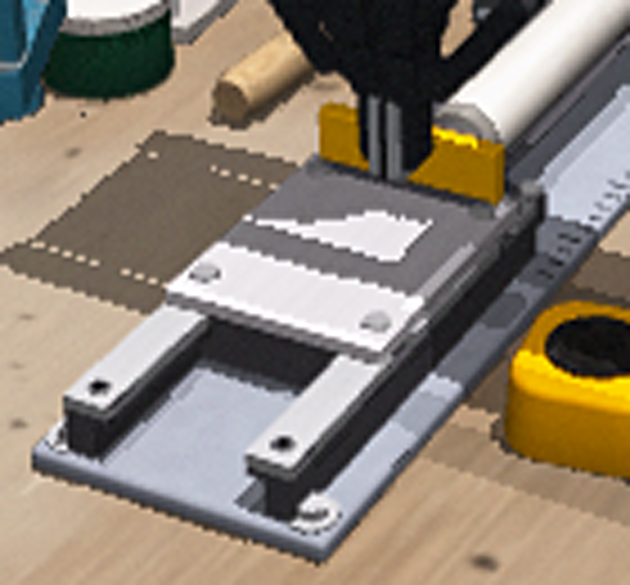

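View pics/side3c.png

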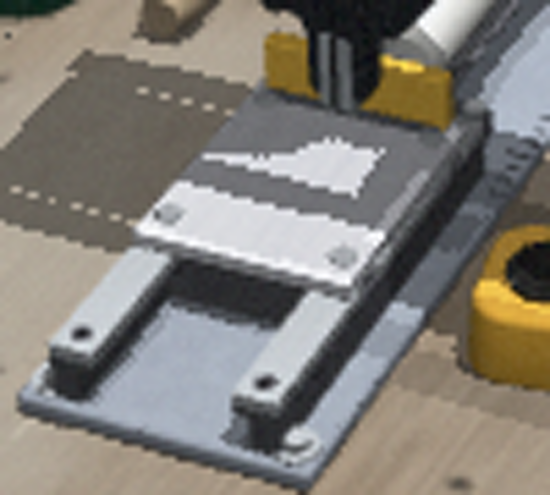

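```bash
cat >> h.py <<'E'
j=np.array([[1,.028],[-.028,1]]); o=np.array([.5565,-.077])
def cloud(n,d):
    K,R,t=cal(n); v,u=np.mgrid[:480,:640]
    P=(np.stack([(u-K[0,2])/K[0,0],(v-K[1,2])/K[1,1],np.ones_like(u)],-1)*d[...,None]-t)@R
    return P,(P[...,:2]-o)@j.T
def platefit(n,d):
    P,Q=cloud(n,d); out=[]
    for a in(-.03,0,.03):
        for b in (.15,.18,.21,.235):
            m=(abs(Q[...,0]-a)<.01)&(abs(Q[...,1]-b)<.01)&(P[...,2]>.03)&(P[...,2]<.058)
            if m.sum()>4: out.append((a,b,round(float(np.median(P[m][:,2])),4)))
    return out
E
python3 - <<'E'
from h import *
for n,f in(("scene","scene0"),("scene","s2"),("scene","scene3"),("side","side0"),("side","side3")):
    d=np.load(f+".npy"); print(f,platefit(n,d))
    P,Q=cloud(n,d); im=None
    # rear plate edge: last plate-height point in strips, |x|<.025
    for a in(-.02,-.01,0,.01,.02):
        q=Q[(abs(Q[...,0]-a)<.005)&(P[...,2]>.04)&(P[...,2]<.056)&(Q[...,1]<.32)&(Q[...,1]>.12)]; print(a,round(q[:,1].max(),4),end=' ')
    q=Q[(abs(Q[...,0])<.04)&(P[...,2]>.062)&(P[...,2]<.08)&(Q[...,1]>.1)&(Q[...,1]<.2)]; print()
E
```

```text
scene0 [(-0.03, 0.15, 0.0362), (-0.03, 0.18, 0.0514), (-0.03, 0.21, 0.05), (-0.03, 0.235, 0.0499), (0, 0.18, 0.0508), (0, 0.21, 0.0497), (0, 0.235, 0.0497), (0.03, 0.18, 0.0509), (0.03, 0.21, 0.0499), (0.03, 0.235, 0.05)]
-0.02 0.2825 -0.01 0.2838 0 0.2832 0.01 0.2841 0.02 0.2829 
s2 [(-0.03, 0.15, 0.0499), (-0.03, 0.18, 0.0498), (-0.03, 0.21, 0.0499), (-0.03, 0.235, 0.0457), (0, 0.15, 0.0498), (0, 0.18, 0.0498), (0, 0.21, 0.0498), (0, 0.235, 0.0454), (0.03, 0.15, 0.0499), (0.03, 0.18, 0.0499), (0.03, 0.21, 0.0498), (0.03, 0.235, 0.0455)]
-0.02 0.2396 -0.01 0.2395 0 0.2398 0.01 0.2408 0.02 0.2394 
scene3 [(-0.03, 0.15, 0.044), (-0.03, 0.18, 0.0439), (-0.03, 0.21, 0.0438), (-0.03, 0.235, 0.0414), (0, 0.15, 0.0439), (0, 0.18, 0.0439), (0, 0.21, 0.0438), (0, 0.235, 0.0419), (0.03, 0.15, 0.0442), (0.03, 0.18, 0.0439), (0.03, 0.21, 0.044), (0.03, 0.235, 0.0405)]
-0.02 0.2381 -0.01 0.238 0 0.2376 0.01 0.2387 0.02 0.2379 
side0 [(-0.03, 0.15, 0.0344), (-0.03, 0.18, 0.0504), (-0.03, 0.21, 0.0488), (-0.03, 0.235, 0.0487), (0, 0.18, 0.0498), (0, 0.21, 0.0487), (0, 0.235, 0.0485), (0.03, 0.18, 0.0503), (0.03, 0.21, 0.049), (0.03, 0.235, 0.0486)]
-0.02 0.2876 -0.01 0.2847 0 0.2851 0.01 0.2845 0.02 0.2854 
side3 [(-0.03, 0.15, 0.0428), (-0.03, 0.18, 0.0427), (-0.03, 0.21, 0.0433), (-0.03, 0.235, 0.0409), (0, 0.15, 0.0426), (0, 0.18, 0.0427), (0, 0.21, 0.043), (0, 0.235, 0.0411), (0.03, 0.15, 0.0426), (0.03, 0.18, 0.0428), (0.03, 0.21, 0.0424), (0.03, 0.235, 0.0409)]
-0.02 0.2375 -0.01 0.2404 0 0.2434 0.01 0.2385 0.02 0.2393
```

The depth shows the plate has dropped from 50 to 44 mm and lies level. I'll back off, and meanwhile check the space around the tube's push end.

Run:
```python
from h import *
np.set_printoptions(precision=3,suppress=True)
for n in("scene","side"):
    d=np.load(n+"0.npy");P,Q=cloud(n,d)
    m=(abs(P[...,0]-.562)<.12)&(abs(P[...,1]+.30)<.10)&(P[...,2]>.008)&(P[...,2]<.3)
    q=P[m]; 
    g=np.unique(np.round(q/[.03,.03,.05]).astype(int),axis=0,return_counts=True)
    for k,c in zip(*g):
        if c>3: print(n,k*[.03,.03,.05],c)
    m=(abs(Q[...,0])<.015)&(P[...,2]>.03)&(P[...,2]<.06)&(P[...,1]<-.1)&(P[...,1]>-.3)
    print('push end y min',np.percentile(P[m][:,1],[0,.5,2]))
```

```text
scene [ 0.45 -0.24  0.05] 18
scene [ 0.45 -0.21  0.  ] 28
scene [ 0.45 -0.21  0.05] 40
scene [ 0.51 -0.39  0.  ] 14
scene [ 0.51 -0.21  0.  ] 7
scene [ 0.54 -0.39  0.  ] 8
scene [ 0.54 -0.36  0.  ] 15
scene [ 0.54 -0.24  0.05] 60
scene [ 0.54 -0.21  0.  ] 7
scene [ 0.54 -0.21  0.05] 51
scene [ 0.57 -0.39  0.  ] 22
scene [ 0.57 -0.24  0.05] 40
scene [ 0.57 -0.21  0.05] 34
push end y min [-0.258 -0.255 -0.253]
side [ 0.45 -0.24  0.05] 8
side [ 0.45 -0.21  0.  ] 9
side [ 0.45 -0.21  0.05] 22
side [ 0.51 -0.39  0.  ] 7
side [ 0.54 -0.39  0.  ] 8
side [ 0.54 -0.36  0.  ] 10
side [ 0.54 -0.24  0.05] 43
side [ 0.54 -0.21  0.05] 42
side [ 0.57 -0.39  0.  ] 12
side [ 0.57 -0.24  0.05] 30
side [ 0.57 -0.21  0.05] 30
push end y min [-0.257 -0.253 -0.249]
```

Call:
drive_tool:
  motion: [-1,0,3,0,0,-1,0,8,0,0,-1,0,8,10,0,-1,0,0,40,0,-1,0,0,50,0,-1,0,0,20,0]

```text
time_s: 9.43
ee_pos: [0.5558, 0.0805, 0.1815]
tcp_rot: [3.135, -0.0, 1.598]
ft_force: [1.1, -0.1, -0.3]
finger_gap: 0.0003
```

Call:
drive_tool:
  motion: [-1,1,-47,0,0,-1,1,-47,0,0,-1,1,-47,0,0,-1,1,-47,0,0,-1,1,-47,0,0,-1,1,-47,0,0,-1,1,-47,0,0,-1,1,-47,0,0,-1,0,0,0,0,-1,0,0,-50,0,-1,0,0,-30,0,-1,0,0,0,0]

```text
time_s: 10.92
ee_pos: [0.5597, -0.2935, 0.0932]
tcp_rot: [-3.136, -0.004, 1.599]
ft_force: [-0.1, 0.5, 0.2]
finger_gap: 0.0002
```

Run:
```python
from h import *
print(bot.observe()["ee_pos"])
im,d=optics.grab_frame("scene"); np.save("s4.npy",d); print(platefit("scene",d))
P,Q=cloud("scene",d)
for a in(-.02,-.01,0,.01,.02):
    q=Q[(abs(Q[...,0]-a)<.005)&(P[...,2]>.037)&(P[...,2]<.05)&(Q[...,1]<.32)&(Q[...,1]>.12)]; print(a,round(q[:,1].max(),4),end=' ')
cv2.imwrite("pics/s4.png",cv2.resize(im[130:330,210:430],None,fx=3,fy=3)[:,:,::-1])
im,d=optics.grab_frame("wrist"); cv2.imwrite("pics/w4.png",im[:,:,::-1])
```

```text
[ 0.55970409 -0.29354416  0.09323286]
[(-0.03, 0.15, 0.044), (-0.03, 0.18, 0.0438), (-0.03, 0.21, 0.0441), (-0.03, 0.235, 0.0422), (0, 0.15, 0.0437), (0, 0.18, 0.0437), (0, 0.21, 0.0437), (0, 0.235, 0.0426), (0.03, 0.15, 0.0441), (0.03, 0.18, 0.0436), (0.03, 0.21, 0.0436), (0.03, 0.235, 0.0414)]
-0.02 0.2388 -0.01 0.2379 0 0.2385 0.01 0.2395 0.02 0.2379
```

View pics/s4.png

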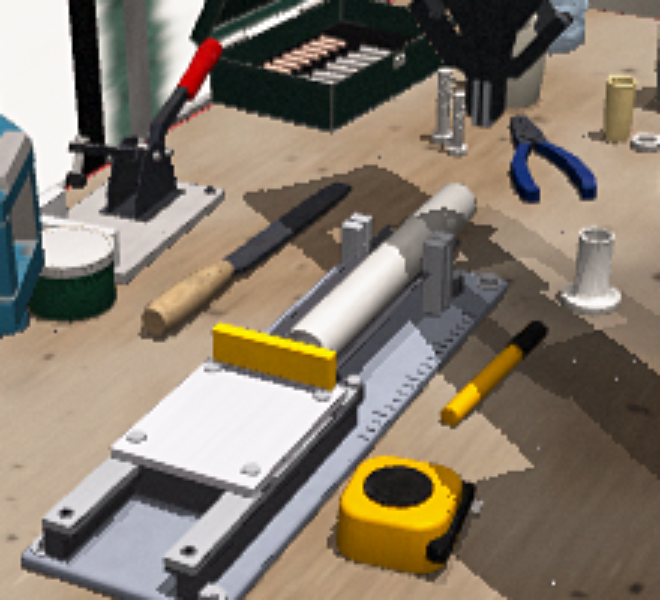

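View pics/w4.png

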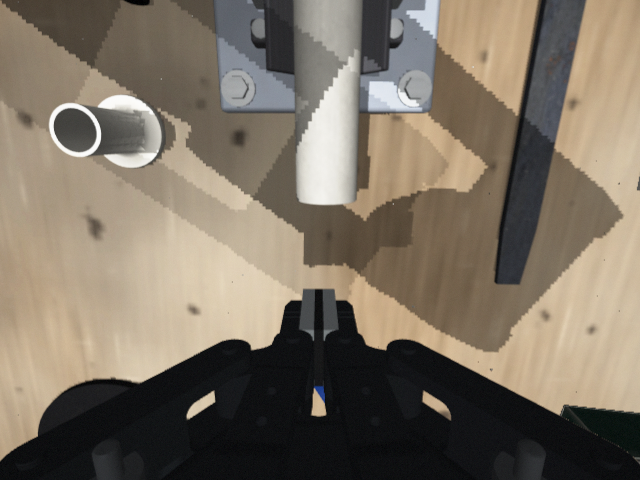

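The stop is still seated: its plate is at z 44 mm. In the wrist view the tube end sits at columns 296–357 (centre 327) and the fingers at 319, so I'll shift about 4 mm in +x.

Call:
drive_tool:
  motion: [-1,3,0,-25,0,-1,0,0,-25,0,-1,0,0,-14,0,-1,0,0,0,0,-1,0,0,0,0]

```text
time_s: 11.65
ee_pos: [0.5659, -0.2968, 0.0346]
tcp_rot: [3.14, 0.001, 1.598]
ft_force: [0.5, -0.2, 0.1]
finger_gap: 0.0002
```

Call:
drive_tool:
  motion: [-1,-2,6,-1,0,-1,0,6,0,0,-1,0,5,0,0,-1,0,3,0,0,-1,0,2,0,0,-1,0,2,0,0,-1,0,2,0,0,-1,0,2,0,0]

```text
time_s: 12.65
ee_pos: [0.5628, -0.2681, 0.0318]
tcp_rot: [-3.142, -0.0, 1.598]
ft_force: [0.4, -0.2, -0.1]
finger_gap: 0.0001
```

Call:
drive_tool:
  motion: [-1,0,2,0,0,-1,0,2,0,0,-1,0,2,0,0,-1,0,2,0,0]

```text
time_s: 13.15
ee_pos: [0.5627, -0.2603, 0.0318]
tcp_rot: [-3.141, 0.0, 1.598]
ft_force: [-1.1, -1.8, -0.3]
finger_gap: 0.0001
```

Call:
drive_tool:
  motion: [-1,0,2,0,0,-1,-0.5,2,0,0,-1,0,2,0,0,-1,0,2,0,0]

```text
time_s: 13.65
ee_pos: [0.5624, -0.252, 0.0318]
tcp_rot: [3.141, -0.0, 1.598]
ft_force: [1.0, -2.3, 0.4]
finger_gap: -0.0002
```

Pushing the tube at about 2 N. I expect it to butt near y −0.229.

Call:
drive_tool:
  motion: [-1,0,2,0,0,-1,0,2,0,0,-1,0,2,0,0,-1,-0.3,2,0,0,-1,0,2,0,0,-1,0,2,0,0]

```text
time_s: 14.4
ee_pos: [0.5621, -0.24, 0.0318]
tcp_rot: [3.142, 0.0, 1.598]
ft_force: [0.4, -1.1, 1.1]
finger_gap: 0.0003
```

Call:
drive_tool:
  motion: [-1,0,1,0,0,-1,0,1,0,0,-1,0,1,0,0]

```text
time_s: 14.78
ee_pos: [0.562, -0.2372, 0.0318]
tcp_rot: [-3.142, -0.0, 1.598]
ft_force: [0.5, -2.4, -1.8]
finger_gap: 0.0001
```

Call:
drive_tool:
  motion: [-1,0,1,0,0,-1,0,1,0,0]

```text
time_s: 15.02
ee_pos: [0.562, -0.2352, 0.0318]
tcp_rot: [-3.142, 0.0, 1.598]
ft_force: [-0.0, -2.2, -1.1]
finger_gap: -0.0
```

Call:
drive_tool:
  motion: [-1,0,1,0,0,-1,0,1,0,0]

```text
time_s: 15.28
ee_pos: [0.5619, -0.2332, 0.0318]
tcp_rot: [-3.141, 0.0, 1.598]
ft_force: [-1.0, -2.5, -0.3]
finger_gap: -0.0
```

Call:
drive_tool:
  motion: [-1,0,1,0,0,-1,0,0,0,0]

```text
time_s: 15.52
ee_pos: [0.5619, -0.232, 0.0318]
tcp_rot: [-3.141, -0.0, 1.598]
ft_force: [-0.1, -2.4, 1.1]
finger_gap: -0.0001
```

Call:
drive_tool:
  motion: [-1,0,1,0,0,-1,0,0,0,0]

```text
time_s: 15.78
ee_pos: [0.5619, -0.2312, 0.0318]
tcp_rot: [-3.141, 0.0, 1.598]
ft_force: [-0.6, -2.7, 1.4]
finger_gap: -0.0001
```

Call:
drive_tool:
  motion: [-1,0,1,0,0,-1,0,0,0,0]

```text
time_s: 16.02
ee_pos: [0.562, -0.2308, 0.0319]
tcp_rot: [3.142, 0.001, 1.598]
ft_force: [-1.6, -4.9, -0.5]
finger_gap: 0.0003
```

Call:
drive_tool:
  motion: [-1,0,1,0,0,-1,0,0,0,0]

```text
time_s: 16.27
ee_pos: [0.5623, -0.2307, 0.0322]
tcp_rot: [3.141, 0.002, 1.597]
ft_force: [-0.9, -9.4, -0.1]
finger_gap: -0.0001
```

Call:
drive_tool:
  motion: [-1,0,1,0,0,-1,0,0,0,0]

```text
time_s: 16.52
ee_pos: [0.5626, -0.2307, 0.0326]
tcp_rot: [3.14, 0.004, 1.597]
ft_force: [0.2, -12.1, -0.6]
finger_gap: -0.0002
```

Run:
```python
from h import *
im,d=optics.grab_frame("scene"); np.save("s5.npy",d); print(platefit("scene",d))
cv2.imwrite("pics/s5.png",cv2.resize(im[180:300,240:400],None,fx=4.8,fy=4.8,interpolation=cv2.INTER_CUBIC)[:,:,::-1])
im,d=optics.grab_frame("side")
cv2.imwrite("pics/d5.png",cv2.resize(im[160:270,270:410],None,fx=5,fy=5,interpolation=cv2.INTER_CUBIC)[:,:,::-1])
```

```text
[(-0.03, 0.15, 0.0439), (-0.03, 0.18, 0.044), (-0.03, 0.21, 0.0442), (-0.03, 0.235, 0.0423), (0, 0.15, 0.0435), (0, 0.18, 0.044), (0, 0.21, 0.0439), (0, 0.235, 0.0419), (0.03, 0.15, 0.0441), (0.03, 0.18, 0.0439), (0.03, 0.21, 0.044), (0.03, 0.235, 0.0419)]
```

View pics/s5.png

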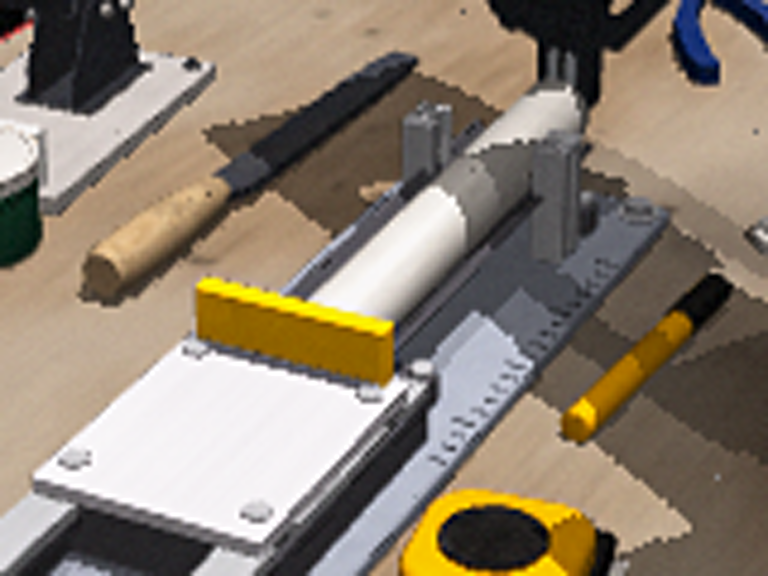

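View pics/d5.png

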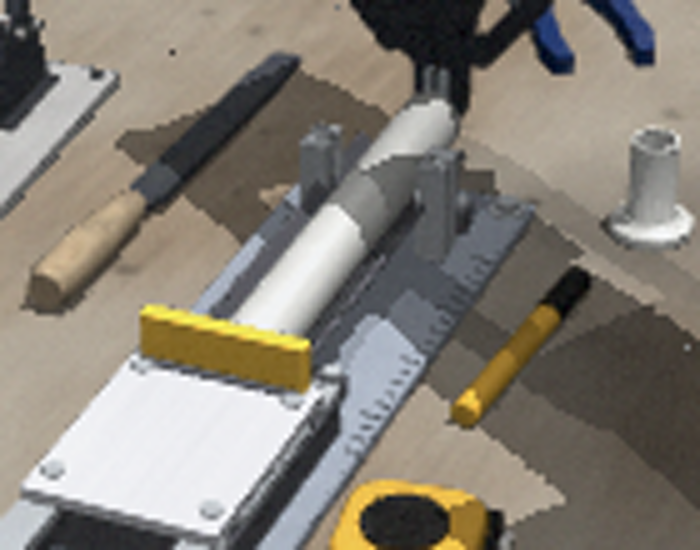

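Tube end is at the upright in both views (scene crop about (345,300), side crop about (265,325)). The force rose to 12 N with no further travel, and the stop is still seated. Backing clear now.

Call:
drive_tool:
  motion: [-1,0,-2,0,0,-1,0,-4,0,0,-1,0,-10,0,0,-1,0,-15,0,0,-1,0,-10,0,0,-1,0,0,40,0,-1,0,0,50,0,-1,0,0,40,0,-1,0,0,0,0,-1,0,0,0,0,-1,0,0,0,0]

```text
time_s: 18.0
ee_pos: [0.561, -0.2688, 0.1598]
tcp_rot: [-3.139, -0.002, 1.598]
ft_force: [0.4, -1.1, -0.0]
finger_gap: -0.0
```

Run:
```python
from h import *
s=bot.observe(); print(s["ee_pos"],s["ft_force"])
im,d=optics.grab_frame("scene"); print(platefit("scene",d))
P,Q=cloud("scene",d)
m=(abs(Q[...,0])<.012)&(P[...,2]>.045)&(P[...,2]<.06)
q=Q[m&(Q[...,1]<.119)&(Q[...,1]>-.2)]; print('tube jig y',q[:,1].min(),q[:,1].max())
cv2.imwrite("pics/s6.png",cv2.resize(im[150:320,210:430],None,fx=3.5,fy=3.5,interpolation=cv2.INTER_CUBIC)[:,:,::-1])
```

```text
[ 0.56102974 -0.26880307  0.15976677] [ 0.39941932 -1.11629562 -0.00369521]
[(-0.03, 0.15, 0.0439), (-0.03, 0.18, 0.0439), (-0.03, 0.21, 0.0441), (-0.03, 0.235, 0.0421), (0, 0.15, 0.0439), (0, 0.18, 0.0439), (0, 0.21, 0.0441), (0, 0.235, 0.0419), (0.03, 0.15, 0.0441), (0.03, 0.18, 0.044), (0.03, 0.21, 0.044), (0.03, 0.235, 0.0413)]
tube jig y -0.1448190833161919 0.0980106350103454
```

View pics/s6.png

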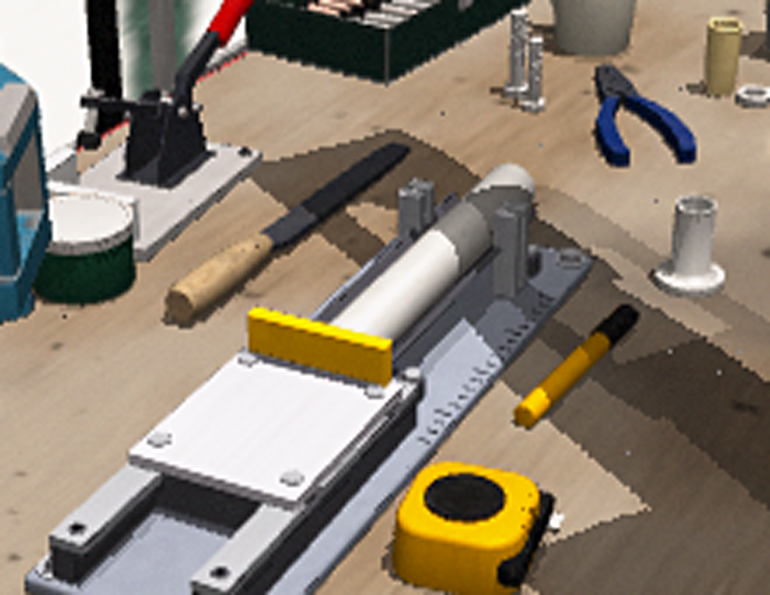

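```bash
python3 -c "
from plant import bot
print(bot.finish_job())"
```

```text
the job is handed in; nothing more can be done
None
```

I pushed the stop into its notches, butted the tube against it, backed the fingers clear and handed the job in at about 18 s; no verdict was reported.

- **Stop:** I pushed its yellow upright with shut fingertips at about 2 N. It dropped in: the depth image shows the plate top going from 50 to 44 mm, level. It was still at 44 mm after I had backed away.
- **Tube:** I pushed its free end at about 2 N until the force rose to 12 N with no further travel. By the finger contact, the push end stands at about jig y −143 mm. That puts the other end near +117 mm, where the stop face is with the stop at the tube-side limit of its 2.5 mm play.
- **Other items:** the tape measure, marker, file, ferrule and green look-alike were never touched.

**Limits of the checks:**
- The stop dropped about 3 mm later than my jig measurement predicted, which is about its error.
- The far end of the tube is hidden behind the upright, so its contact rests on the force rise and the length, not a direct view.

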